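Shut the bean hopper's gate through its locking disc

ROBOT

A 6-joint arm with a two-finger parallel gripper is mounted at the origin on a cart in front of the work surface, level with it; the furniture and walls round the work are solid. World frame = base frame: x ahead of the robot, y to its left, z up, the work surface at z = 0. Lengths are in m, angles in rad, forces in N, time in s.
With the tool pointing down it reaches from about 0.4 to 0.925 m from the base axis. Payload 3.4 kg.
Tool frame: the origin (TCP) lies at the very end of the fingers, on their centre line; the grasp point (between the pads) lies 19 mm behind it; z points along the fingers, y is the line along which they close (so a half turn about z gives the same grasp; the last joint's range is limited). The gripper opens to 85 mm and grips with 20 to 120 N. Pads are 22 mm wide; open, the fingers measure 114 mm over their backs; the gripper's body (76 mm by 85 mm) begins 54 mm behind the grasp point. The pads swing forward as they close: fully open they stand 13 mm farther back than shut.
Start: joints at [-1.252, 0.307, 1.506, -0, 1.328, -0.073], TCP at [0.22, -0.531, 0.231] pointing down, gripper open.
Joint ranges: [-3.12, 3.12], [-1.05, 2.28], [0.14, 2.33], [-1.42, 4.57], [0.1, 2.73], [-2.68, 2.68]. Speed limits (rad/s): [2.57, 2.57, 3.14, 3.14, 3.14, 3.14].

INTERFACE

Orientations are given as a unit quaternion [w, x, y, z].
In Python, from rig import arm, eyes gives the robot as it stands.
- The arm moves only by the tool send_rows, never from a script. Its arguments are lists of equal length, an entry for each row: "delta_pos": the shift along the tool's x, y, z in mm, a list of three; "dr": the turn, a rotation vector about the tool's x, y, z in degrees, a list of three; "hand": the closure, from -1 (fully open) to 1 (shut). A call has exactly 10 rows; each row shifts and turns the commanded pose from where the row before left it, along the tool's axes as they then stand; what a row does not reach is not made up. A row lasts 1/12 s, in which the tool goes at most 41.7 mm and 7.16 degrees, less where a joint would pass 70% of its speed; a pose out of reach is approached as far as the arm can. A call with a gripper value outside its range is refused whole. The fingers move at their own pace and stop on an object; "squeeze" is the grip in N (left out, the last holds). Time passes only in rows, so rows that do not move let the fingers close, or fill a call up. It gives the time, the measured TCP pose, the force, the opening and the grip force at its end, in the units of the state.
- arm.get_state(): the state, without advancing time (a new reading comes with each control period).
- eyes.snapshot(name): name is "side" or "top"; returns a dict with "img" (384x512x3 uint8, red, green, blue), "z_map" (384x512 float32, m along the optical axis (not along the pixel's ray), 0 where there is no reading), "K" (3x3 intrinsics, pixels), "view" (4x4, takes a point from world to camera coordinates). Camera axes: x right, y down, z forward; pixel columns grow to the right and rows downward; lengths in m; the calibration is good to about 2 mm. A picture is of the moment at which its call begins.
- arm.sign_off(): hands the job in; it is judged then, once.
The state is a dict: "t": time; "q": joint angles; "joint_vel": joint speeds; "tau": joint torques, N m; "tcp_pos": TCP position; "tcp_rot": TCP orientation; "force": force on the tool from outside, world axes, zero at the start; "torque": the same for the moment, N m; "opening": opening from 0.0 (shut) to 1.0 (fully open); "gripper_force": force on a finger pad.
Only numpy, scipy, OpenCV 4.12 (cv2) and the standard library are available. Lean on these libraries where they do the work, as an engineer would, in place of code of your own. Each camera call takes 0.05 s, during which the arm holds its last target. There are 200 camera calls.

TASK

Shut the bean hopper's gate. With the fingertips, push the black post of the brass locking disc round until the disc's slot lines up with the silver bar, then push the bar by its red post through the slot until it is fully home. Only push: lift or carry nothing, and leave the cup, the shot glass, the filter basket and the tamper where they stand.

Things in the scene. Friction and masses are not known exactly. Their poses are not given: they have to be found in the camera images.
- gate_stand: Fixed grey hopper stand, 345 mm long (x -182 to +163 mm), 62 to 96 mm wide. Origin at counter level on the vertical axis of the brass locking disc. +x runs along the bar's track, away from the robot, to the amber bean hopper (axis at x = +115 mm, 96 mm across, top at 161 mm); +y is left, z up. The dark track (x -182 to -41 mm, 33 mm wide, top at 23.5 mm) holds the bar under two lips.
- stop (a point): Middle of the top of the low dark cross bridge at the disc end of the track (x -45 to -41 mm in the stand's frame, top 27 mm above the counter): the stop for the bar's red post.
- lock_disc (a joint): Angle of the brass disc (72 mm across, top 21 mm above the counter). 0: its 22 mm wide slot through the centre lies along the track; positive is anticlockwise from above. Turns from -0.5 to 1.5 rad, no click or stop at 0, stays where left (friction, about 2 N at its post); starts at 0.55 to 1.3. The slot's mouths flare, so the bar's nose centres an error of some 0.1 rad.
- disc_post (a point): Centre of the top of the disc's black upright post: 12 mm thick, 24 mm from the disc's axis, from 21 to 58 mm above the counter. At joint value q it stands at (-24 sin q, +24 cos q) mm in the stand's frame: at 0 straight left of the axis. To line up the slot it is pushed clockwise, away from the robot.
- shut_bar: Silver bar with a round nose, 18 mm wide, 10 mm thick, lying in the track 9 mm above the counter; slides at 1 to 3 N. Origin at its underside, below its red post; x points to the nose 104 mm ahead; the tail is 10 mm behind. Starts with the origin at x = -164 to -144 mm in the stand's frame (nose short of the disc). Fully home: red post against the cross bridge, origin at x = -50 mm.
- bar_post (a point): Centre of the top of the bar's red upright post: 10 mm thick, top 63 mm above the counter, free to be pushed above the lips and the bridge (above 27 mm).
- red_cup: Red espresso cup, 58 mm wide (85 with handle), 51 mm high, loose bystander standing beside the stand; origin at the centre of its foot.
- shot_glass: Small shot glass, 48 mm wide, 59 mm high, loose bystander; origin at the centre of its foot.
- filter_basket: Steel filter basket, 71 mm wide, 26 mm high, loose bystander lying upside down beside the track; origin at the centre of its underside.
- tamper: Coffee tamper with brown handle, 58 mm wide, 93 mm high, loose bystander left of the stand; origin at the centre of its foot.
There are look-alikes about, which are no part of the job. Of the things shaped like the shut_bar, the silver one is meant.

How it is judged:
On the way:
1. the disc's slot is turned into line with the bar (within 0.17 rad) (value of joint lock_disc between -0.17 and 0.17 rad), for 0.2 s.
At the end, for the whole second after the job is handed in: The bar lies in its track through the disc's slot, its red post within 6 mm of the stop, the slot in line within 0.17 rad, everything at rest, and the cup, glass and tamper upright (all of step 1 and x of shut_bar in the frame of gate_stand above -0.056 m and y of shut_bar in the frame of gate_stand between -0.005 and 0.005 m and angle between the x axis of shut_bar and the x axis of gate_stand, either way round below 0.1 rad and linear speed of shut_bar below 0.01 m/s and angle between each of red_cup, shot_glass, tamper's own z axis and vertical below 0.2 rad); the robot touches nothing.
It fails at once if the bar is lifted out of its track (10 mm) (z of shut_bar in the frame of gate_stand above 0.019 m).
It fails at once if the cup is moved by more than 20 mm or lifted (distance of red_cup from where it was at the start of the episode above 0.02 m).
It fails at once if the shot glass is moved by more than 20 mm or lifted (distance of shot_glass from where it was at the start of the episode above 0.02 m).
It fails at once if the filter basket is moved by more than 20 mm or lifted (distance of filter_basket from where it was at the start of the episode above 0.02 m).
It fails at once if the tamper is moved by more than 20 mm or lifted (distance of tamper from where it was at the start of the episode above 0.02 m).
It also fails if it takes over 48 s, if anything falls off the work surface, if the arm or the gripper's body presses on something with over 40 N, if the wrist force passes 120 N, or if a joint passes its speed limit or range.

## Working session

There is one attempt and no reset: what is moved stays moved. The work goes in short steps, Python scripts to look and compute and a tool call to move; the robot and the scene stay as the last step left them, time stands still between calls to the robot, and variables do not carry over. Pictures are saved under pics/ and viewed, at most 10 in all, crops included, and the job is handed in when it is done.

Besides the shell and the picture viewer there is one more tool, called after "Emit:" as name(argument=value, ...) on one line, values as JSON. send_rows: Moves the arm, as the interface text tells. Its arguments: {"type":"object","properties":{"delta_pos":{"type":"array","items":{"type":"array","items":{"type":"number"}}},"dr":{"type":"array","items":{"type":"array","items":{"type":"number"}}},"hand":{"type":"array","items":{"type":"number"}},"squeeze":{"type":"number"}},"required":["delta_pos","dr","hand"]}

```bash
mkdir -p pics
python3 - <<'E'
from rig import arm, eyes
import cv2,pickle
d={}
for n in("top","side"):
    s=eyes.snapshot(n);d[n]=s
    cv2.imwrite(f"pics/{n}0.png",cv2.resize(s["img"][:,:,::-1],(768,576)))
    print(n,s["K"].tolist(),s["view"].round(3).tolist())
pickle.dump(d,open("d0.pkl","wb"))
st=arm.get_state();print(st["t"],st["tcp_pos"],st["tcp_rot"],st["opening"])
E
```

```text
top [[494.87743433453517, 0.0, 263.17830743068316], [0.0, 494.87743433453517, 195.60154338276712], [0.0, 0.0, 1.0]] [[0.015, -1.0, 0.002, 0.082], [-0.994, -0.015, -0.105, 0.569], [0.105, -0.0, -0.994, 1.415], [0.0, 0.0, 0.0, 1.0]]
side [[401.3892683370347, 0.0, 263.8961318234016], [0.0, 401.3892683370347, 192.91502258741698], [0.0, 0.0, 1.0]] [[0.997, -0.08, 0.021, -0.557], [-0.035, -0.639, -0.768, 0.131], [0.075, 0.765, -0.64, 1.22], [0.0, 0.0, 0.0, 1.0]]
0.1 [ 0.21935597 -0.53085116  0.2304761 ] [-9.16833374e-04  9.80873774e-01  1.94642714e-01 -1.13033509e-04] 0.9982181303099714
```

View pics/top0.png

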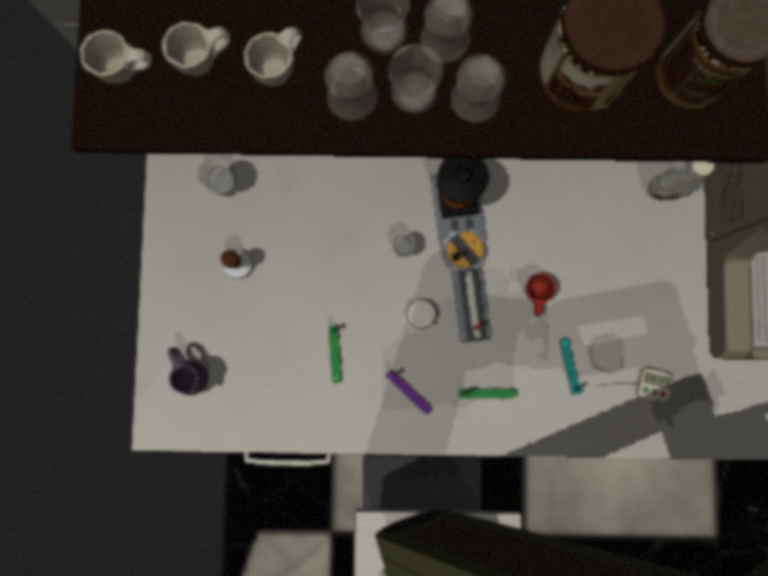

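View pics/side0.png

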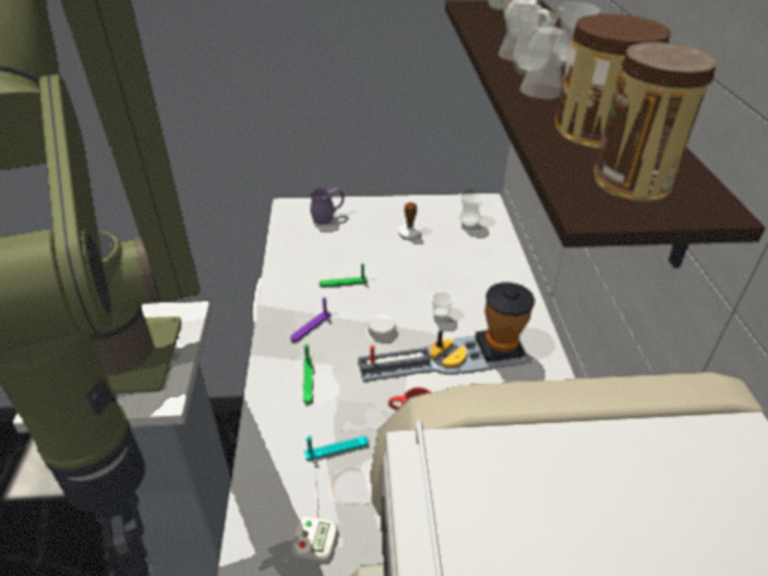

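The top view shows the disc at about (465,249) in the doubled picture, the black post near (458,256), the red post near (477,327), the basket at (421,313), the glass at (405,243) and the cup at (540,288). Next I'll zoom in and measure.

```bash
cat > h.py <<'E'
import numpy as np,cv2
def ray(s,u,v,z):
    K,V=s["K"],s["view"];R,t=V[:3,:3],V[:3,3];c=-R.T@t
    d=R.T@np.linalg.inv(K)@np.array([u,v,1.]);return c+d*(z-c[2])/d[2]
def proj(s,p):
    q=s["K"]@(s["view"][:3,:3]@np.array(p)+s["view"][:3,3]);return q[:2]/q[2]
def crop(s,x0,x1,y0,y1,k):
    return cv2.resize(s["img"][y0:y1,x0:x1,::-1],None,fx=k,fy=k,interpolation=cv2.INTER_CUBIC)
E
python3 - <<'E'
import pickle,cv2,numpy as np
from h import *
d=pickle.load(open("d0.pkl","rb"))
a=crop(d["top"],265,385,95,235,4)
b=crop(d["side"],225,365,185,285,4)
a=cv2.resize(a,None,fx=.71,fy=.71) if 0 else a
cv2.imwrite("pics/topc.png",cv2.convertScaleAbs(a,alpha=1.5))
cv2.imwrite("pics/sidec.png",b)
E
```

```text
(no output)
```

View pics/topc.png

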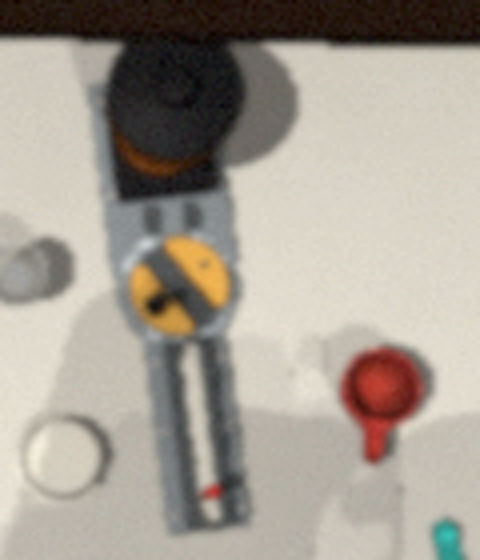

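View pics/sidec.png

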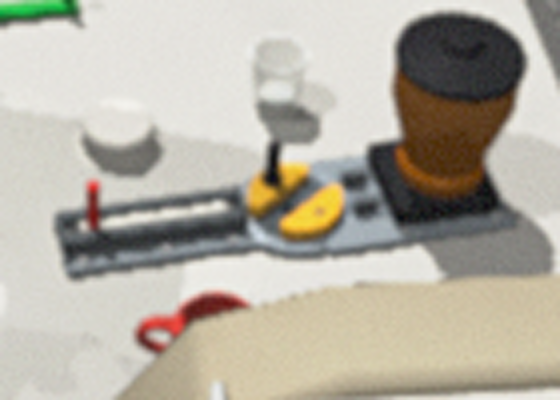

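The crops show the brass halves with the slot running upper-left to lower-right, the black post at top-crop (155,302) and the red post at top-crop (210,493) and side-crop (93,205).

```bash
cat > m.py <<'E'
from h import *
def big(m,n=1):
    k,l,s,c=cv2.connectedComponentsWithStats(m.astype(np.uint8));o=1+np.argsort(-s[1:,4])[:n];return [(l==i,s[i],c[i]) for i in o]
def brass(s,box):
    x0,x1,y0,y1=box;h=cv2.cvtColor(s["img"],cv2.COLOR_RGB2HSV);m=np.zeros(h.shape[:2],bool)
    m[y0:y1,x0:x1]=cv2.inRange(h,(12,120,110),(30,255,255))[y0:y1,x0:x1]>0;return m
def red(s,box):
    x0,x1,y0,y1=box;a=s["img"].astype(int);m=np.zeros(a.shape[:2],bool)
    m[y0:y1,x0:x1]=((a[...,0]-np.maximum(a[...,1],a[...,2]))>45)[y0:y1,x0:x1];return m
def black(s,box,th=55):
    x0,x1,y0,y1=box;a=s["img"].max(2);m=np.zeros(a.shape,bool);m[y0:y1,x0:x1]=(a<th)[y0:y1,x0:x1];return m
E
python3 - <<'E'
import pickle
from m import *
d=pickle.load(open("d0.pkl","rb"));T,S=d["top"],d["side"]
for n,s,bb,rb,kb in(("top",T,(290,330,150,185),(305,335,210,225),(298,312,163,175)),("side",S,(280,315,220,250),(240,256,225,246),(288,300,218,233))):
    m=brass(s,bb);p=np.argwhere(m)[:,::-1]
    w=np.array([ray(s,u,v,.021)[:2] for u,v in p]);h=cv2.convexHull((w*1e5).astype(np.float32))
    (cx,cy),r=cv2.minEnclosingCircle(h);print(n,len(p),"disc",cx/1e5,cy/1e5,r/1e5,"el",cv2.fitEllipse(h))
    for q,_,c in big(m,2):
        print("  half",q.sum(),ray(s,*c,.021)[:2].round(4))
    q,st,c=big(red(s,rb))[0];print("  red",st,c); 
    q,st,c=big(black(s,kb))[0];print("  blk",st,c,np.argwhere(q)[:,::-1].tolist() if n=="top" else "")
    for u,v in [c,(c[0],st[1])]: print("   ",ray(s,u,v,.058)[:2].round(4))
    x0,x1,y0,y1=kb; print(s["img"][y0:y1,x0:x1].max(2))
    x0,x1,y0,y1=rb; a=s["img"].astype(int);print((a[...,0]-a[...,1:].max(2))[y0:y1,x0:x1])
E
```

```text
top 217 disc 0.660257421875 -0.0455974853515625 0.03570900634765625 el ((65976.09375, -4581.990234375), (6680.94384765625, 7021.85302734375), 40.973960876464844)
  half 138 [ 0.673  -0.0617]
  half 42 [ 0.6591 -0.0178]
  red [317 217   3   2   6] [318.  217.5]
  blk [302 164  10   9  50] [307.08 168.08] [[305, 164], [306, 164], [307, 164], [306, 165], [307, 165], [308, 165], [309, 165], [310, 165], [306, 166], [307, 166], [308, 166], [309, 166], [310, 166], [311, 166], [306, 167], [307, 167], [308, 167], [309, 167], [310, 167], [311, 167], [305, 168], [306, 168], [307, 168], [308, 168], [309, 168], [310, 168], [311, 168], [304, 169], [305, 169], [306, 169], [307, 169], [308, 169], [309, 169], [310, 169], [311, 169], [302, 170], [303, 170], [304, 170], [305, 170], [306, 170], [310, 170], [311, 170], [302, 171], [303, 171], [304, 171], [305, 171], [311, 171], [303, 172], [304, 172], [305, 172]]
    [ 0.6467 -0.035 ]
    [ 0.6586 -0.035 ]
[[135 150 151 142 116  87  62  57  56  60  55  58  74  98]
 [139 153 151 141 128 106  74  54  54  54  55  55  57  76]
 [138 153 151 143 132 117  93  6
[... 3830 characters left out ...]
  35   9   1   1   1   0   1]
 [  0   0   1   4  -1   1  19  57  78  37   8  -2  -1  -2  -1  -6]
 [ -1  -1   3  -1  -2  -1  21  62  82  46   5  -8  -7 -11  -6  -5]
 [ -2  -6  -6  -2  -7  -5  23  72  88  55  12  -1  -2  -5   0  -4]
 [ -8 -10 -12  -7  -6  -1  24  65  91  55  14  -1   1   0   5   1]
 [ -6  -9  -5  -3  -2   5  22  52  85  41   9   2   0   2   2   3]
 [ -9   0  -4   0   1   6  16  42  68  36  10   2  -1   1   1  -1]
 [ -8  -5  -2   0   1   4   9  20  30  18   6   1  -1  -1  -2  -5]
 [ -6  -4  -3  -4  -6  -1   1  -3  -5  -3  -5  -9  -2  -9  -9  -5]
 [ -8  -6  -8 -11  -8  -8  -7  -8  -5  -5  -4  -5  -3  -7  -7  -4]
 [ -2  -9  -7  -7  -9  -6  -8  -5  -6  -3  -5  -1  -8  -5  -5  -1]]
```

```bash
cat >> h.py <<'E'
def tri(*obs):
    A=[];b=[]
    for s,u,v in obs:
        P=s["K"]@s["view"][:3]
        for r in(u*P[2]-P[0],v*P[2]-P[1]):A.append(r[:3]);b.append(-r[3])
    return np.linalg.lstsq(np.array(A),np.array(b),rcond=None)[0]
E
python3 - <<'E'
import pickle
from m import *
d=pickle.load(open("d0.pkl","rb"));T,S=d["top"],d["side"]
R=ray(T,317.7,217.6,.055);print("red top@.055",R,"side top@.063",ray(S,247.8,230,.063),"tri",tri((T,317.7,217.6),(S,247.8,231)))
print("side proj of red top guess",proj(S,[*R[:2],.063]))
B=ray(T,303.4,171,.052);print("blk",B,"side",ray(S,293.3,221,.058),tri((T,303.4,171),(S,293.3,222)),proj(S,[*B[:2],.058]))
# white bar centreline in top
h=T["img"].astype(int)
pts=[]
for v in range(184,213):
    r=h[v,300:330].sum(1)/3.; m=slice(8,24); w=np.clip(r-np.percentile(r[4:26],60),0,None); w[:6]=0;w[26:]=0
    # stand outer dark-grey: print few
    if v%4==0: print(v,r[::1].astype(int))
# walls of stand via dark track lines
for s in(T,):
  for nm,x0,x1,y0,y1 in(("glass",260,290,145,180),("cup",350,375,175,215),("basket",265,295,195,222)):
    print(nm,ray(s,(x0+x1)/2,(y0+y1)/2,.03))
E
```

```text
red top@.055 [ 0.50452498 -0.06645     0.055     ] side top@.063 [ 0.50570688 -0.0662115   0.063     ] tri [ 0.50485342 -0.06603966  0.05866056]
side proj of red top guess [247.39755334 230.07514783]
blk [ 0.63896227 -0.0249862   0.052     ] side [ 0.64431716 -0.0311922   0.058     ] [ 0.64209113 -0.02546501  0.04779871] [291.26241634 219.64710321]
184 [111  96  89  90  84  75  61  53  49  60  84 108 121 117  99  71  52  47
  52  71  83  89 104 125 136 136 139 138 136 138]
188 [122 112  94  86  82  78  71  58  47  60  81 109 126 127 116  88  65  53
  50  46  61  70  79 100 127 135 139 138 139 137]
192 [123 112  97  87  83  81  75  62  51  50  67  97 122 130 127 107  78  55
  47  49  61  75  81 102 125 137 138 137 140 137]
196 [126 122 113  95  84  82  79  69  55  52  60  87 114 130 129 115  88  63
  51  52  60  73  78  87 102 120 131 132 132 133]
200 [115 116 109  95  87  83  81  73  64  55  56  67  97 123 132 125 109  79
  53  49  51  65  80  79  87 105 114 117 120 119]
204 [119 117 112 104  94  89  82  78  70  55  52  56  80 106 125 128 112  89
  61  50  46  47  60  71  78  91 107 116 118 117]
208 [120 117 118 108  97  88  84  81  75  65  54  52  67  92 115 130 126 110
  81  55  48  48  62  76  78  90 105 115 117 117]
212 [118 118 117 116 107  94  88  86  81  73  58  53  59  80 108 127 129 116
  90  65  53  50  57  67  75  80  95 107 115 116]
glass [0.66643301 0.05691551 0.03      ]
cup [ 0.57415727 -0.19994175  0.03      ]
basket [0.53097375 0.0406743  0.03      ]
```

Emit:
send_rows(delta_pos=[[0, 0, 0], [0, 0, 0], [0, 0, 0], [22, -22, 0], [22, -22, 0], [22, -22, 0], [22, -22, 0], [22, -22, 0], [22, -22, 0], [22, -22, 0]], dr=[[0, 0, 5], [0, 0, 5], [0, 0, 5], [0, 0, 0], [0, 0, 0], [0, 0, 0], [0, 0, 0], [0, 0, 0], [0, 0, 0], [0, 0, 0]], hand=[1, 1, 1, 1, 1, 1, 1, 1, 1, 1], squeeze=20)

```text
t: 0.93
tcp_pos: [0.3527, -0.3573, 0.231]
tcp_rot: [-0.0, 0.998, 0.065, -0.0]
force: [0.9, 0.0, -0.3]
opening: 0.0
gripper_force: 0.0
```

Emit:
send_rows(delta_pos=[[22, -22, 0], [22, -22, 0], [22, -22, 0], [22, -22, 0], [22, -22, 0], [22, -22, 0], [22, -22, 0], [22, -22, 0], [22, -22, 0], [22, -22, 0]], dr=[[0, 0, 0], [0, 0, 0], [0, 0, 0], [0, 0, 0], [0, 0, 0], [0, 0, 0], [0, 0, 0], [0, 0, 0], [0, 0, 0], [0, 0, 0]], hand=[1, 1, 1, 1, 1, 1, 1, 1, 1, 1])

```text
t: 1.77
tcp_pos: [0.5423, -0.1106, 0.2309]
tcp_rot: [-0.0, 0.998, 0.065, -0.0]
force: [1.0, -0.4, 0.3]
opening: 0.0
gripper_force: 0.0
```

```bash
cat > g.py <<'E'
import numpy as np,sys
from rig import arm
from scipy.spatial.transform import Rotation as Ro
def goal(x,y,z,yaw=7.3,c=(.660,-.0465)):
    s=arm.get_state();a=np.radians(7.3);e=np.array([np.cos(a),np.sin(a)]);n=np.array([-e[1],e[0]])
    M=Ro.from_quat(np.roll(s["tcp_rot"],-1)).as_matrix()
    p=s["tcp_pos"];r=p[:2]-np.array(c);print("t",s["t"],"stand mm",np.round([r@e*1e3,r@n*1e3,p[2]*1e3],1),"yaw",np.degrees(np.arctan2(M[1,0],M[0,0])).round(2),"z",M[:,2].round(3),"F",np.round(s["force"],1),"op",round(s["opening"],3),"q",np.round(s["q"],2))
    t=np.array([*(np.array(c)+x*e+y*n),z]);print("delta tool mm",(M.T@(t-p)*1e3).round(1))
if __name__=="__main__":goal(*map(float,sys.argv[1:]))
E
python3 g.py -.055 .022 .1
```

```text
t 1.7667 stand mm [-124.9  -48.6  230.9] yaw 7.46 z [-0.001  0.    -1.   ] F [ 1.  -0.4  0.3] op 0.0 q [-0.28  0.28  1.55 -0.    1.31  1.16]
delta tool mm [ 70.2 -70.4 130.9]
```

Emit:
send_rows(delta_pos=[[14, -14, 0], [14, -14, 0], [14, -14, 0], [14, -14, 0], [14, -14, 0], [0, 0, 30], [0, 0, 30], [0, 0, 30], [0, 0, 30], [0, 0, 0]], dr=[[0, 0, 0], [0, 0, 0], [0, 0, 0], [0, 0, 0], [0, 0, 0], [0, 0, 0], [0, 0, 0], [0, 0, 0], [0, 0, 0], [0, 0, 0]], hand=[1, 1, 1, 1, 1, 1, 1, 1, 1, 1])

```text
t: 2.6
tcp_pos: [0.5971, -0.0329, 0.105]
tcp_rot: [-0.001, 0.998, 0.065, -0.006]
force: [-0.7, -0.0, -1.0]
opening: -0.0
gripper_force: 0.0
```

Run:
```python
from rig import eyes
from h import *
from g import goal
goal(-.055,.022,.034)
s=eyes.snapshot("side");cv2.imwrite("pics/s1.png",crop(s,225,365,165,285,5))
```

```text
t 2.6 stand mm [-60.7  21.5 105. ] yaw 7.46 z [-0.013  0.002 -1.   ] F [-0.7 -0.  -1. ] op -0.0 q [-0.13  0.46  1.61 -0.    1.09  1.31]
delta tool mm [ 6.6 -0.2 70.9]
```

View pics/s1.png

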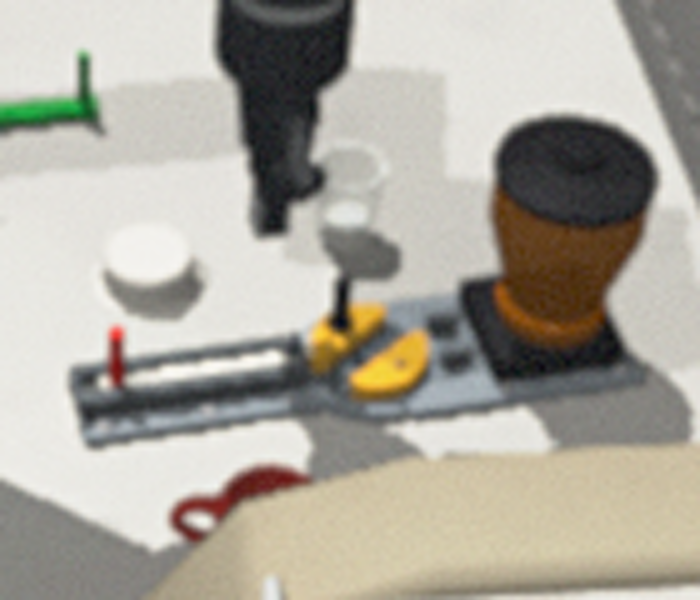

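The fingertip sits at crop (270,235), above the counter behind the black post (342,300). A knuckle shows about 34 mm above the tip, so I'll keep the tip at 38 mm so it passes over the post.

Emit:
send_rows(delta_pos=[[0, 0, 15], [0, 0, 15], [0, 0, 15], [0, 0, 12], [0, 0, 8], [0, 0, 0], [0, 0, 0], [0, 0, 0], [0, 0, 0], [0, 0, 0]], dr=[[0, 0, 0], [0, 0, 0], [0, 0, 0], [0, 0, 0], [0, 0, 0], [0, 0, 0], [0, 0, 0], [0, 0, 0], [0, 0, 0], [0, 0, 0]], hand=[1, 1, 1, 1, 1, 1, 1, 1, 1, 1])

```text
t: 3.48
tcp_pos: [0.603, -0.0337, 0.0473]
tcp_rot: [0.0, 0.998, 0.065, 0.001]
force: [-0.4, 0.1, -0.7]
opening: -0.001
gripper_force: 0.0
```

```bash
python3 g.py -.017 .022 .038
```

```text
t 3.4833 stand mm [-54.9  19.9  47.3] yaw 7.45 z [ 0.002 -0.    -1.   ] F [-0.4  0.1 -0.7] op -0.001 q [-0.13  0.53  1.66  0.    0.95  1.31]
delta tool mm [37.9 -2.   9.4]
```

Emit:
send_rows(delta_pos=[[0, 0, 5], [0, -2, 4], [0, 0, 0], [4, 0, 0], [4, 0, 0], [4, 0, 0], [4, 0, 0], [4, 0, 0], [4, 0, 0], [0, 0, 0]], dr=[[0, 0, 0], [0, 0, 0], [0, 0, 0], [0, 0, 0], [0, 0, 0], [0, 0, 0], [0, 0, 0], [0, 0, 0], [0, 0, 0], [0, 0, 0]], hand=[1, 1, 1, 1, 1, 1, 1, 1, 1, 1])

```text
t: 4.32
tcp_pos: [0.6272, -0.0285, 0.0374]
tcp_rot: [0.0, 0.998, 0.065, 0.001]
force: [0.2, -0.5, 1.1]
opening: -0.003
gripper_force: 0.0
```

Emit:
send_rows(delta_pos=[[2, 0, 0], [2, 0, 0], [2, 0, 0], [2, 0, 0], [2, 0, 0], [0, 0, 0], [0, 0, 0], [0, 0, 0], [0, 0, 0], [0, 0, 0]], dr=[[0, 0, 0], [0, 0, 0], [0, 0, 0], [0, 0, 0], [0, 0, 0], [0, 0, 0], [0, 0, 0], [0, 0, 0], [0, 0, 0], [0, 0, 0]], hand=[1, 1, 1, 1, 1, 1, 1, 1, 1, 1])

```text
t: 5.15
tcp_pos: [0.6322, -0.0259, 0.0363]
tcp_rot: [-0.001, 0.998, 0.065, -0.003]
force: [-5.3, 3.4, 0.6]
opening: -0.002
gripper_force: 2.3
```

Run:
```python
from rig import eyes
from h import *
from g import goal
goal(-.017,.022,.038)
s=eyes.snapshot("side");cv2.imwrite("pics/s2.png",crop(s,225,345,175,265,6))
```

```text
t 5.15 stand mm [-24.9  24.   36.3] yaw 7.44 z [-0.007  0.002 -1.   ] F [-5.3  3.4  0.6] op -0.002 q [-0.11  0.58  1.6   0.    0.97  1.33]
delta tool mm [ 7.9  2.  -1.7]
```

View pics/s2.png

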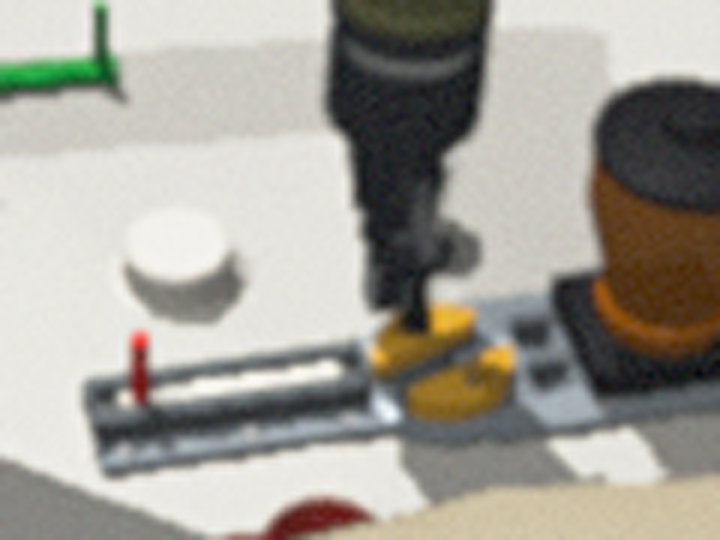

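The slot has visibly turned toward the track. The finger is against the black post at crop (418,315). I'll keep pushing.

Emit:
send_rows(delta_pos=[[2, 0, 0], [2, 0, 0], [1, 0, 0], [0, 0, 0], [0, 0, 0], [0, 0, 0], [0, 0, 0], [0, 0, 0], [0, 0, 0], [0, 0, 0]], dr=[[0, 0, 0], [0, 0, 0], [0, 0, 0], [0, 0, 0], [0, 0, 0], [0, 0, 0], [0, 0, 0], [0, 0, 0], [0, 0, 0], [0, 0, 0]], hand=[1, 1, 1, 1, 1, 1, 1, 1, 1, 1])

```text
t: 6.03
tcp_pos: [0.6409, -0.0268, 0.0374]
tcp_rot: [0.0, 0.998, 0.065, 0.0]
force: [-2.0, 1.9, -2.2]
opening: 0.001
gripper_force: 1.2
```

```bash
cat > ang.py <<'E'
import pickle
from m import *
from rig import eyes
from g import goal
goal(-.017,.022,.038)
def ang(S):
    # slot edge lines: boundary pixels of right (uncovered) brass half -> straight edge direction
    hs=big(brass(S,(278,322,215,252)),2);o=[]
    for q,_,c in hs: o.append((q.sum(),ray(S,*c,.021)[:2]))
    (n1,a),(n2,b)=o;v=a-b;v=v if v[1]<0 else -v
    print(n1,n2,"slot by centroids deg",np.degrees(np.arctan2(v[0],-v[1]))-7.3)
    h=[x for x in hs if ray(S,*x[2],.021)[1]==min(a[1],b[1])][0]
    cn=cv2.findContours(h[0].astype(np.uint8),cv2.RETR_EXTERNAL,cv2.CHAIN_APPROX_NONE)[0][0][:,0]
    w=np.array([ray(S,u,v,.021)[:2] for u,v in cn])*1e3
    (c,sz,an)=cv2.minAreaRect(w.astype(np.float32));bx=cv2.boxPoints((c,sz,an));e=[bx[1]-bx[0],bx[2]-bx[1]];e=max(e,key=np.linalg.norm)
    e=e if e[0]>0 else -e;print("half rect",np.round(sz,1),"slot deg",np.degrees(np.arctan2(e[1],e[0]))-7.3)
if __name__=="__main__":
    ang(pickle.load(open("d0.pkl","rb"))["side"]);S=eyes.snapshot("side");ang(S)
E
python3 ang.py
```

```text
t 6.0333 stand mm [-16.4  22.   37.4] yaw 7.44 z [ 0.001 -0.    -1.   ] F [-2.   1.9 -2.2] op 0.001 q [-0.11  0.58  1.58 -0.    0.98  1.33]
delta tool mm [-0.6 -0.  -0.6]
131 91 slot by centroids deg 31.364985766678583
half rect [63.6 30. ] slot deg 31.495392
134 91 slot by centroids deg -5.418706311656086
half rect [32.7 55.6] slot deg -10.690381
```

Emit:
send_rows(delta_pos=[[-8, 0, 0], [-12, 0, 0], [-10, 0, -20], [0, 0, -25], [0, 0, -25], [-30, 4, -10], [-30, 5, 0], [-30, 5, 0], [-30, 5, 0], [-30, 3, 0]], dr=[[0, 0, 0], [0, 0, 0], [0, 0, 0], [0, 0, 0], [0, 0, 0], [0, 0, 0], [0, 0, 0], [0, 0, 0], [0, 0, 0], [0, 0, 0]], hand=[1, 1, 1, 1, 1, 1, 1, 1, 1, 1])

```text
t: 6.92
tcp_pos: [0.4652, -0.0729, 0.1184]
tcp_rot: [0.001, 0.998, 0.065, 0.002]
force: [-0.9, -0.2, 1.4]
opening: 0.002
gripper_force: 0.0
```

```bash
python3 ang.py
python3 - <<'E'
from rig import eyes
from h import *
from g import goal
goal(-.195,.0,.11)
s=eyes.snapshot("side");t=eyes.snapshot("top")
a=crop(s,235,345,195,265,5);b=crop(t,285,345,130,235,5);b=cv2.convertScaleAbs(b,alpha=1.4)
H=max(a.shape[0],b.shape[0]);f=lambda m:cv2.copyMakeBorder(m,0,H-m.shape[0],0,0,cv2.BORDER_CONSTANT)
i=np.hstack([cv2.resize(f(a),None,fx=.9,fy=.9),cv2.resize(f(b),None,fx=.9,fy=.9)]);print(i.shape);cv2.imwrite("pics/c3.png",i)
E
```

```text
t 6.9167 stand mm [-196.5   -1.4  118.4] yaw 7.46 z [ 0.005 -0.002 -1.   ] F [-0.9 -0.2  1.4] op 0.002 q [-0.24  0.29  1.88 -0.    0.97  1.2 ]
delta tool mm [179.2 -23.1  81.1]
131 91 slot by centroids deg 31.364985766678583
half rect [63.6 30. ] slot deg 31.495392
144 101 slot by centroids deg -2.87450890646433
half rect [60.4 34.5] slot deg -2.9152226
t 6.9667 stand mm [-2.049e+02  1.000e-01  1.173e+02] yaw 7.46 z [-0.006 -0.001 -1.   ] F [-7.2 -0.4 -0.6] op -0.002 q [-0.25  0.28  1.89 -0.    0.98  1.2 ]
delta tool mm [10.   0.1  7.2]
(472, 765, 3)
```

View pics/c3.png

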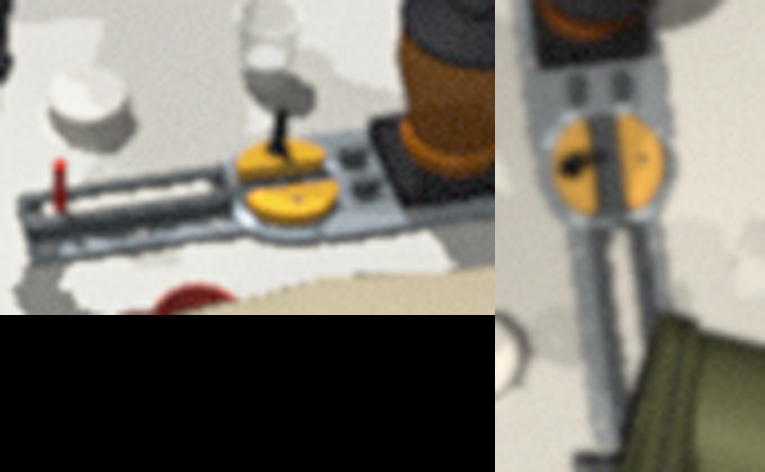

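The retreated view shows the slot lying along the track to within a few degrees, which the flare can take up. Next is the bar. I'll lower behind the red post, at side-crop (60,185).

Emit:
send_rows(delta_pos=[[0, 0, 20], [0, 0, 20], [0, 0, 20], [0, 0, 12], [0, 0, 6], [0, 0, 0], [0, 0, 0], [0, 0, 0], [0, 0, 0], [0, 0, 0]], dr=[[0, 0, 0], [0, 0, 0], [0, 0, 0], [0, 0, 0], [0, 0, 0], [0, 0, 0], [0, 0, 0], [0, 0, 0], [0, 0, 0], [0, 0, 0]], hand=[1, 1, 1, 1, 1, 1, 1, 1, 1, 1])

```text
t: 7.9
tcp_pos: [0.4659, -0.0719, 0.0401]
tcp_rot: [0.0, 0.998, 0.065, 0.001]
force: [-0.0, 0.2, -0.2]
opening: -0.001
gripper_force: 0.0
```

```bash
python3 g.py -.172 0 .039
```

```text
t 7.9 stand mm [-195.8   -0.5   40.1] yaw 7.45 z [ 0.002 -0.001 -1.   ] F [-0.   0.2 -0.2] op -0.001 q [-0.24  0.41  1.96 -0.    0.77  1.2 ]
delta tool mm [23.8 -0.5  1.1]
```

Emit:
send_rows(delta_pos=[[5, 0, 1], [5, 0, 0], [5, 0, 0], [5, 0, 0], [5, 0, 0], [6, 0, 0], [6, 0, 0], [6, 0, 0], [6, 0, 0], [6, 0, 0]], dr=[[0, 0, 0], [0, 0, 0], [0, 0, 0], [0, 0, 0], [0, 0, 0], [0, 0, 0], [0, 0, 0], [0, 0, 0], [0, 0, 0], [0, 0, 0]], hand=[1, 1, 1, 1, 1, 1, 1, 1, 1, 1])

```text
t: 8.73
tcp_pos: [0.5204, -0.0645, 0.0382]
tcp_rot: [0.0, 0.998, 0.065, 0.0]
force: [-1.8, -0.1, -0.2]
opening: -0.003
gripper_force: 0.5
```

Emit:
send_rows(delta_pos=[[5, 0, 0], [5, 0, 0], [5, 0, 0], [5, 0, 0], [5, 0, 0], [5, 0, 0], [5, 0, 0], [0, 0, 0], [0, 0, 0], [0, 0, 0]], dr=[[0, 0, 0], [0, 0, 0], [0, 0, 0], [0, 0, 0], [0, 0, 0], [0, 0, 0], [0, 0, 0], [0, 0, 0], [0, 0, 0], [0, 0, 0]], hand=[1, 1, 1, 1, 1, 1, 1, 1, 1, 1])

```text
t: 9.57
tcp_pos: [0.5547, -0.0601, 0.0384]
tcp_rot: [0.0, 0.998, 0.065, 0.0]
force: [0.6, -0.9, 0.6]
opening: 0.001
gripper_force: 0.0
```

Run:
```python
from rig import eyes
from h import *
from g import goal
goal(-.066,0,.039)
s=eyes.snapshot("side");cv2.imwrite("pics/s4.png",crop(s,225,345,175,265,6))
```

```text
t 9.5667 stand mm [-1.062e+02 -1.000e-01  3.840e+01] yaw 7.45 z [ 0.001 -0.    -1.   ] F [ 0.6 -0.9  0.6] op 0.001 q [-0.18  0.5   1.77  0.    0.87  1.26]
delta tool mm [40.2  0.  -0.6]
```

View pics/s4.png

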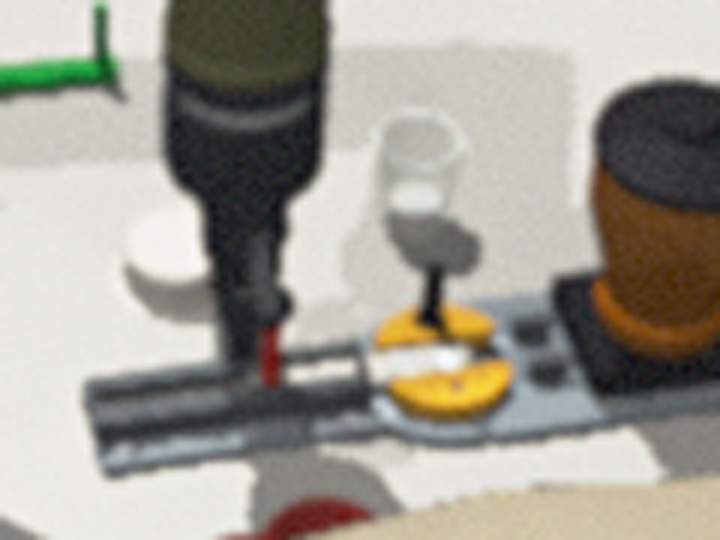

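The bar's nose is well into the slot, at crop (470,355), and the red post is at (270,355) against the finger. I'll push on.

Emit:
send_rows(delta_pos=[[5, 0, 0], [5, 0, 0], [5, 0, 0], [5, 0, 0], [5, 0, 0], [4, 0, 0], [3, 0, 0], [2, 0, 0], [0, 0, 0], [0, 0, 0]], dr=[[0, 0, 0], [0, 0, 0], [0, 0, 0], [0, 0, 0], [0, 0, 0], [0, 0, 0], [0, 0, 0], [0, 0, 0], [0, 0, 0], [0, 0, 0]], hand=[1, 1, 1, 1, 1, 1, 1, 1, 1, 1])

```text
t: 10.45
tcp_pos: [0.5884, -0.0556, 0.0384]
tcp_rot: [0.0, 0.998, 0.065, 0.0]
force: [-0.0, -0.1, -1.2]
opening: -0.0
gripper_force: 0.0
```

Emit:
send_rows(delta_pos=[[1, 0, 0], [1, 0, 0], [1, 0, 0], [1, 0, 0], [1, 0, 0], [0, 0, 0], [0, 0, 0], [0, 0, 0], [0, 0, 0], [0, 0, 0]], dr=[[0, 0, 0], [0, 0, 0], [0, 0, 0], [0, 0, 0], [0, 0, 0], [0, 0, 0], [0, 0, 0], [0, 0, 0], [0, 0, 0], [0, 0, 0]], hand=[1, 1, 1, 1, 1, 1, 1, 1, 1, 1])

```text
t: 11.28
tcp_pos: [0.5931, -0.055, 0.0383]
tcp_rot: [0.0, 0.998, 0.065, 0.0]
force: [-0.8, 0.1, 0.4]
opening: 0.0
gripper_force: 0.3
```

```bash
python3 g.py -.066 0 .039
```

```text
t 11.2833 stand mm [-67.4   0.   38.3] yaw 7.45 z [ 0.  0. -1.] F [-0.8  0.1  0.4] op 0.0 q [-0.16  0.53  1.69  0.    0.92  1.28]
delta tool mm [ 1.4  0.  -0.7]
```

No stop felt yet, so I'll creep on until the force rises.

Emit:
send_rows(delta_pos=[[1, 0, 0], [0, 0, 0], [1, 0, 0], [0, 0, 0], [0, 0, 0], [0, 0, 0], [0, 0, 0], [0, 0, 0], [0, 0, 0], [0, 0, 0]], dr=[[0, 0, 0], [0, 0, 0], [0, 0, 0], [0, 0, 0], [0, 0, 0], [0, 0, 0], [0, 0, 0], [0, 0, 0], [0, 0, 0], [0, 0, 0]], hand=[1, 1, 1, 1, 1, 1, 1, 1, 1, 1])

```text
t: 12.12
tcp_pos: [0.595, -0.0548, 0.0383]
tcp_rot: [0.0, 0.998, 0.065, 0.0]
force: [-0.6, -0.4, 0.0]
opening: 0.002
gripper_force: 0.4
```

Emit:
send_rows(delta_pos=[[1, 0, 0], [0, 0, 0], [1, 0, 0], [0, 0, 0], [0, 0, 0], [0, 0, 0], [0, 0, 0], [0, 0, 0], [0, 0, 0], [0, 0, 0]], dr=[[0, 0, 0], [0, 0, 0], [0, 0, 0], [0, 0, 0], [0, 0, 0], [0, 0, 0], [0, 0, 0], [0, 0, 0], [0, 0, 0], [0, 0, 0]], hand=[1, 1, 1, 1, 1, 1, 1, 1, 1, 1])

```text
t: 12.95
tcp_pos: [0.5957, -0.0546, 0.0383]
tcp_rot: [-0.0, 0.998, 0.065, -0.001]
force: [-4.1, -0.8, 3.5]
opening: -0.001
gripper_force: 2.6
```

Emit:
send_rows(delta_pos=[[1, 0, 0], [0, 0, 0], [1, 0, 0], [0, 0, 0], [0, 0, 0], [0, 0, 0], [0, 0, 0], [0, 0, 0], [0, 0, 0], [0, 0, 0]], dr=[[0, 0, 0], [0, 0, 0], [0, 0, 0], [0, 0, 0], [0, 0, 0], [0, 0, 0], [0, 0, 0], [0, 0, 0], [0, 0, 0], [0, 0, 0]], hand=[1, 1, 1, 1, 1, 1, 1, 1, 1, 1])

```text
t: 13.78
tcp_pos: [0.5958, -0.0545, 0.0382]
tcp_rot: [-0.0, 0.998, 0.065, -0.003]
force: [-9.4, -2.0, 6.5]
opening: 0.001
gripper_force: 4.4
```

At the stop: the tool no longer advances and the force climbs. Back off, lift and check.

Emit:
send_rows(delta_pos=[[-4, 0, 0], [-6, 0, 0], [-10, 0, 0], [-10, 0, -5], [0, 0, -20], [0, 0, -25], [-15, 0, -25], [-15, 0, 0], [-15, 0, 0], [0, 0, 0]], dr=[[0, 0, 0], [0, 0, 0], [0, 0, 0], [0, 0, 0], [0, 0, 0], [0, 0, 0], [0, 0, 0], [0, 0, 0], [0, 0, 0], [0, 0, 0]], hand=[1, 1, 1, 1, 1, 1, 1, 1, 1, 1])

```text
t: 14.62
tcp_pos: [0.5207, -0.0638, 0.1139]
tcp_rot: [-0.0, 0.998, 0.065, -0.001]
force: [-0.3, 0.7, -0.3]
opening: -0.002
gripper_force: 0.0
```

Run:
```python
from rig import eyes
from h import *
from g import goal
goal(-.066,0,.039)
s=eyes.snapshot("side");cv2.imwrite("pics/s5.png",crop(s,225,345,175,265,6))
p=np.array([.660,-.0465])-.05*np.array([.9919,.1271]);print("red top expected at crop",(proj(s,[*p,.063])-[225,175])*6)
```

```text
t 14.6167 stand mm [-140.4    0.5  113.9] yaw 7.42 z [-0.002  0.    -1.   ] F [-0.3  0.7 -0.3] op -0.002 q [-0.2   0.36  1.77 -0.    1.02  1.24]
delta tool mm [74.6  0.7 74.7]
red top expected at crop [348.16892245 301.88489055]
```

View pics/s5.png

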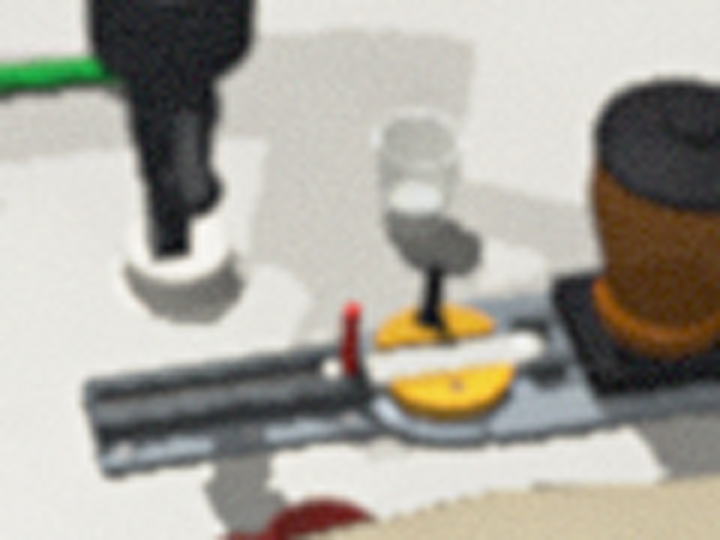

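The bar runs straight through the slot. The red post's top is at (352,306), against an expected (348,302), so it is at the bridge. The glass and basket haven't moved, and the arm is clear.

```bash
python3 -c "
from rig import arm
print(arm.sign_off())"
```

```text
the job is handed in; nothing more can be done
None
```

The gate is shut: the disc's slot is in line with the bar, the bar is pushed through it to the stop, and the job was handed in at about 14.7 s with the arm clear; no verdict was returned.

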